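# Set out a watchmaker's bench for casing up

## Robot

A 6-joint arm with a two-finger parallel gripper is mounted at the origin on the work surface. World frame = base frame: x ahead of the robot, y to its left, z up, the work surface at z = 0. Lengths are in m, angles in rad, forces in N, time in s.
With the tool pointing down it reaches from about 0.225 to 0.875 m from the base axis. Payload 3.4 kg.
Tool frame: the origin (TCP) lies at the centre of the arm's flange, where the gripper is bolted on; the fingertips stand 173 mm ahead of it and the grasp point (between the pads) lies ahead of it (hold_point_z is the z of the grasp point in the tool frame, in m); z points along the fingers, y is the line along which they close (so a half turn about z gives the same grasp; the last joint's range is limited). The gripper opens to 85 mm and grips with 20 to 120 N. Pads are 22 mm wide; open, the fingers measure 114 mm over their backs; the gripper's body (76 mm by 85 mm) begins 54 mm behind the grasp point. The pads swing forward as they close: fully open they stand 13 mm farther back than shut.
Start: joints at [-1.46, 0.276, 1.505, -0, 1.361, -0.121], TCP at [0.132, -0.56, 0.405] pointing down, gripper open.
Joint ranges: [-2.89, 2.89], [-0.75, 2.08], [0.22, 2.7], [-1.18, 4.32], [0.11, 2.71], [-2.7, 2.7]. Speed limits (rad/s): [2.57, 2.57, 3.14, 3.14, 3.14, 3.14].

## Interface

Orientations are given as a rotation vector (axis times angle).
In Python, from cell import move_pose, movel, movej, move_gripper, dwell, inverse_kinematics, observe, snapshot, camera_info, PlanningError, sign_off, silhouettes, tip_of, hold_point_z gives the robot as it stands. Calls block until the motion is done:
- move_pose(position, orientation): joint-space move of the TCP to a pose.
- movel(position, rot=None, max_speed=0.15, until_force=None): straight line of the TCP; rot=None keeps the orientation; max_speed is the mean speed in m/s. With until_force (N) it stops when the force on the tool has changed by that much, and returns True; else False.
- movej(angles): joint-space move.
- move_gripper(opening, newtons=None): finger opening in m; newtons is the grip in N (None keeps the last); returns when the fingers have stopped.
- dwell(seconds).
- inverse_kinematics(position, orientation): joint angles nearest the present ones, or None.
- observe(): the state.
- snapshot(name): name is "scene" or "top" or "wrist"; returns (picture, depth): 420x560x3 uint8, blue, green, red; 420x560 float32, m along the optical axis (not along the pixel's ray), 0 where there is no reading.
- camera_info(name): a dict with "fx", "fy", "cx", "cy" (pixels), "extrinsics" (4x4, takes a point from world to camera coordinates); the wrist camera has in their place "mount" (4x4, takes a point from camera to tool coordinates, whose origin is the TCP and whose axes are the flange's). Camera axes: x right, y down, z forward; pixel columns grow to the right and rows downward; lengths in m; the calibration is good to about 2 mm. A picture is of the moment at which its call begins: read the wrist's pose just before it. camera_info takes no time and is no camera call.
A pose or a line that the arm cannot do raises PlanningError and nothing moves.
- sign_off(): hands the job in; it is judged then, once.
Trained networks look in the newest picture that a camera, given by its name, has taken for a name from the list of things; names that differ only in an ending like _2 or _b are one class to them, and where a whole thing is asked for, a point or a joint stands for the part that bears it (a point fixed in the world has none). Each returns a list of dicts, best first, with "score" (0 to 1); they miss things now and then, are a little off and sometimes report something else, mostly with a low value. They report only what shows in the picture. A call takes as long as a camera call. They do not tell look-alikes from the thing itself.
- silhouettes(target, camera): "region" (420x560 bool, what is visible of it) and "bbox" ([left, top, right, bottom] in pixels, round what is visible of it).
- tip_of(target, camera): "position" ([column, row] in pixels: a listed point, or the origin of a listed thing).
The state is a dict: "time_s": time; "qpos": joint angles; "joint_vel": joint speeds; "tau": joint torques, N m; "position": TCP position; "eef_rot": TCP orientation; "ft_force": force on the tool from outside, world axes, zero at the start; "torque": the same for the moment, N m; "opening": finger opening in m; "finger_force": force on a finger pad.
Only numpy, scipy, OpenCV 4.12 (cv2) and the standard library are available. Lean on these libraries where they do the work, as an engineer would, in place of code of your own. Each camera call takes 0.05 s, during which the arm holds its last target. There are 200 camera calls.

## Task

Set the bench out for casing up the watch movement that sits in its holder on the green mat. Put the casing cushion beside the holder on the side where the press stands, with the watch case centred on top of the cushion, still face down; put the parts tray beside the holder on the other side, with the dust cover right down over it; and put the oil stand behind the holder (away from the robot), its long side parallel to the mat's long edges. Keep tray, cushion and oil stand upright on the mat, each in line with the middle of the holder along the mat's directions and about 30 mm clear of it, never touch the holder, and leave the loupe, the jar and the die where they are.

Things in the scene. Friction and masses are not known exactly. Their poses are not given: they have to be found in the camera images.
- holder: brass watch movement clamped in a holder fixed on the green bench mat. Foot 50 (x) x 66 (y) mm, 30 mm high in all. Origin on the bench surface under its centre; x points away from the robot (behind), y to the robot's left, parallel to the mat's long edges (both turned up to 15 degrees). Mat 250 (x) x 370 (y) mm, centred 12 mm behind the holder, thin: its top counts as the bench, z = 0.
- press_front (a point): case-closing screw press fixed near the left or right end of the bench, over 500 mm to one side of the robot: red foot 230 x 140 x 28 mm, grey column and head 255 mm high, black star knob, small round red die plate before it. The point is on the bench at the middle of the foot's near edge. Only its side (the sign of y) matters. A round screwdriver stand is at the other end.
- tray_mid (a point): loose parts tray: round open aluminium dish, 60 mm outside diameter, 20 mm high, with low radial compartment walls and a few tiny parts inside. The point is on its axis, 10 mm above its underside; z up. Starts on the bench; can be gripped across its diameter.
- cover_mid (a point): loose dust cover: clear round bell, open below, 77 mm outside and 72 mm inside diameter, 27 mm high, plus a black knob on top, 16 mm diameter, 27 to 46 mm above its lower rim. The point is on its axis, 23 mm above the rim; z up. Starts rim down on the bench; lift it by the knob. Over the tray its rim rests on the bench, clear of the tray's top (24 mm of height inside).
- cushion_mid (a point): loose casing cushion: plain grey firm rubber puck, 60 mm diameter, 24 mm high, flat top. The point is on its axis, 12 mm above its underside; z up. Starts on the bench; can be gripped across its diameter.
- case_mid (a point): loose empty steel watch case, no strap, lying face down, its open back up: ring 40 mm in diameter, 12 mm high, with four short lugs at its +x and -x ends (50 mm over the lugs along x, 24 mm along y). The point is on its axis, 6 mm above its underside; z up. Grip it across y, 40 mm wide. Starts on the bench; on the cushion this point is 30 mm above the bench.
- oils_mid (a point): loose oil stand: grey block 30 (x) x 84 (y) x 16 mm high carrying a row of four small oil cups with white lids, 26 mm high in all. The point is on its vertical centre line, 13 mm above its underside; y along its long side, z up. Grip the block across x, 30 mm wide. Starts on the bench; either way round is right.
- loupe_mid (a point): bystander: black eye loupe, a round tapering cup 38 mm wide at the top and 32 mm high. The point is on its axis, 16 mm up. Leave it where it is.
- jar_mid (a point): bystander: round glass solvent jar with a steel lid and a small ball knob, 44 mm diameter, 57 mm high. The point is on its axis, 25 mm up. Leave it where it is.
- die_mid (a point): bystander: ivory nylon press die, a stepped disc 42 mm diameter below and 29 mm above, 22 mm high. The point is on its axis, 11 mm up. Leave it where it is.
Not all that is in view belongs to the job. What is shaped like the part that bears cushion_mid but orange or turquoise is not meant.

How it is judged:
By the outcome, as a careful person would: the job done as asked, in the order asked, and still so for the second after the job is handed in, with the robot touching nothing.
It also fails if it takes over 118 s, if anything falls off the work surface, if the arm or the gripper's body presses on something with over 40 N, if the wrist force passes 120 N, or if a joint passes its speed limit or range.

## Working session

There is one attempt and no reset: what is moved stays moved. The work goes in short steps, each a Python script; the robot and the scene stay as the last script left them, time stands still between calls to the robot, and variables do not carry over. Pictures are saved under pics/ and viewed, at most 14 in all, crops included, and the job is handed in when it is done.

```bash
ls; mkdir -p pics; python3 - <<'E'
from cell import *
import cv2,numpy as np
o=observe();print(o['time_s'],o['position'],o['eef_rot'],o['opening'],hold_point_z)
for c in("scene","top"):
    p,d=snapshot(c);cv2.imwrite(f'pics/{c}0.png',p)
    print(c,camera_info(c))
print(camera_info("wrist"))
E
```

```text
pics
0.0 [ 0.13206985 -0.55939782  0.40383614] [-3.11864653e+00 -3.63088432e-01 -2.55256350e-06] 0.08564312523805964 0.1547
scene {'fx': 409.8344367616757, 'fy': 409.8344367616757, 'cx': 280.7862139446208, 'cy': 206.30422613015958, 'extrinsics': array([[ 0.55672677,  0.83034422, -0.02416148, -0.28066486],
       [ 0.41030788, -0.30015943, -0.861134  , -0.13589277],
       [-0.72228994,  0.4695027 , -0.50780357,  1.61105145],
       [ 0.        ,  0.        ,  0.        ,  1.        ]])}
top {'fx': 428.0353121475988, 'fy': 428.0353121475988, 'cx': 279.6774677784369, 'cy': 209.7127146873802, 'extrinsics': array([[-0.0138597 , -0.99961291,  0.02412358, -0.00920009],
       [-0.99733606,  0.01209214, -0.07193448,  0.48260007],
       [ 0.07161493, -0.02505631, -0.99711759,  1.30526945],
       [ 0.        ,  0.        ,  0.        ,  1.        ]])}
{'fx': 364.2985316303131, 'fy': 364.2985316303131, 'cx': 272.07280821243296, 'cy': 215.64624879141147, 'mount': array([[ 6.73392949e-04, -9.51196393e-01, -3.08585432e-01,
         7.89839082e-02],
       [ 9.99999207e-01,  9.68825579e-04, -8.04156500e-04,
         1.61598400e-04],
       [ 1.06387622e-03, -3.08584646e-01,  9.51196291e-01,
         3.03242277e-02],
       [ 0.00000000e+00,  0.00000000e+00,  0.00000000e+00,
         1.00000000e+00]])}
```

View pics/top0.png

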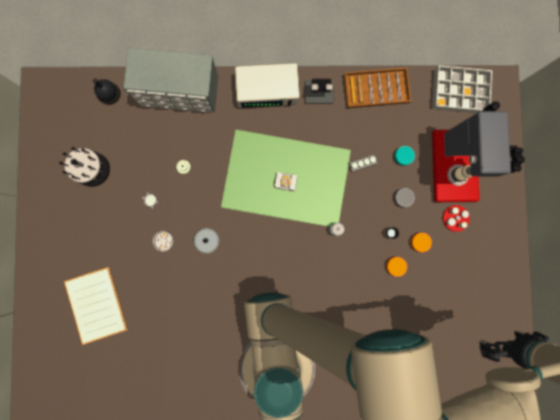

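View pics/scene0.png

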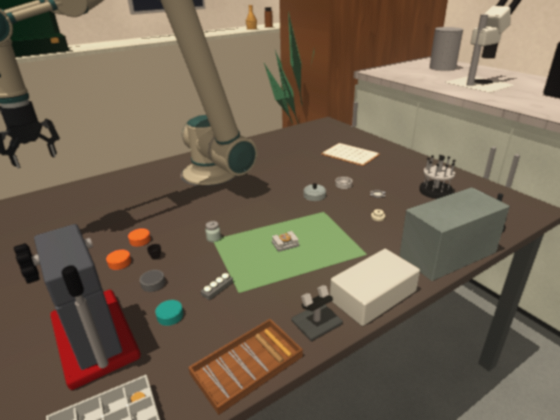

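```bash
cat > h.py <<'E'
from cell import *
import cv2,numpy as np
from scipy.spatial.transform import Rotation as R
def cam(name,obs=None):
    c=camera_info(name);K=np.array([[c['fx'],0,c['cx']],[0,c['fy'],c['cy']],[0,0,1]])
    if name=='wrist':
        T=np.eye(4);T[:3,:3]=R.from_rotvec(obs['eef_rot']).as_matrix();T[:3,3]=obs['position'];T=T@c['mount']
    else: T=np.linalg.inv(c['extrinsics'])
    return K,T
def to_plane(K,T,uv,z):
    r=T[:3,:3]@np.linalg.solve(K,[uv[0],uv[1],1.]);return T[:3,3]+r*(z-T[2,3])/r[2]
def cloud(K,T,d):
    v,u=np.mgrid[:d.shape[0],:d.shape[1]]
    P=np.stack([(u-K[0,2])/K[0,0]*d,(v-K[1,2])/K[1,1]*d,d],-1)
    return P@T[:3,:3].T+T[:3,3]
Z=dict(holder=0,press_front=0,tray_mid=.01,cover_mid=.023,cushion_mid=.012,case_mid=.006,oils_mid=.013,loupe_mid=.016,jar_mid=.025,die_mid=.011)
E
python3 - <<'E'
from h import *
for c in("top","scene"):
    p,d=snapshot(c);K,T=cam(c)
    for n,z in Z.items():
        if c=="scene" and n not in("press_front","holder"):continue
        for r in tip_of(n,c)[:4]:
            print(c,n,round(r['score'],2),np.round(r['position']),np.round(to_plane(K,T,r['position'],z)[:2],3))
print(observe()['time_s'])
E
```

```text
top holder 0.61 [285. 183.] [ 0.568 -0.035]
top press_front 0.8 [453. 204.] [ 0.496 -0.565]
top tray_mid 0.91 [163. 242.] [0.389 0.344]
top tray_mid 0.39 [181. 167.] [0.62  0.289]
top cover_mid 0.57 [208. 241.] [0.389 0.205]
top cushion_mid 0.79 [421. 242.] [ 0.377 -0.454]
top cushion_mid 0.63 [403. 197.] [ 0.519 -0.401]
top cushion_mid 0.56 [395. 264.] [ 0.311 -0.371]
top cushion_mid 0.52 [405. 156.] [ 0.649 -0.414]
top case_mid 0.69 [150. 201.] [0.516 0.387]
top oils_mid 0.53 [364. 165.] [ 0.62  -0.284]
top oils_mid 0.26 [184. 167.] [0.618 0.278]
top loupe_mid 0.47 [280. 182.] [ 0.569 -0.019]
top loupe_mid 0.41 [390. 234.] [ 0.402 -0.357]
top jar_mid 0.62 [336. 229.] [ 0.419 -0.187]
top die_mid 0.51 [181. 169.] [0.615 0.29 ]
scene holder 0.91 [286. 242.] [ 0.568 -0.024]
0.8
```

The top view shows the press on the right (450,165), so −y. The grey cushion is at (404,197), with orange and turquoise decoys around it. The tray is at (163,241), cover (206,240), case (150,201), oils (364,163), jar (336,229), loupe (391,233) and die (183,167). The mat is yawed about −9.5°. Next I'll survey from the wrist camera.

```bash
cat >> h.py <<'E'
def rot(a): # tool down, closing line (tool y) at heading a in the world (mod pi), choosing reachable wrist
    return (R.from_euler('z',a+np.pi/2)*R.from_euler('x',np.pi)).as_rotvec()
def best(pos,a):
    q0=observe()['qpos'];c=[]
    for k in(0,np.pi):
        q=inverse_kinematics(list(pos),list(rot(a+k)))
        if q is not None:c.append((abs(np.asarray(q)-q0).max(),rot(a+k)))
    return min(c,key=lambda t:t[0])[1]
E
python3 - <<'E'
from h import *
import pickle
S={}
for n,p in dict(right=(.50,-.33,.42),mid=(.55,-.03,.42),left=(.47,.30,.42)).items():
    r=best(p,np.pi/2); move_pose(list(p),list(r)); o=observe(); im,d=snapshot('wrist')
    cv2.imwrite(f'pics/w_{n}.png',im); K,T=cam('wrist',o); S[n]=(im,d,K,T)
    print(n,o['time_s'],np.round(o['position'],3))
    for t in dict(right=('cushion_mid','oils_mid','loupe_mid','jar_mid'),mid=('holder','oils_mid','jar_mid'),left=('tray_mid','cover_mid','case_mid','die_mid'))[n]:
        for x in tip_of(t,'wrist')[:4]: print(t,round(x['score'],2),np.round(x['position']),np.round(to_plane(K,T,x['position'],Z[t]),4)[:2])
pickle.dump(S,open('S.pkl','wb'))
cv2.imwrite('pics/w_all.png',cv2.resize(np.vstack([np.hstack([S['right'][0],S['mid'][0]]),np.hstack([S['left'][0],S['left'][0]*0])]),(800,600)))
E
```

```text
right 2.4 [ 0.5   -0.331  0.42 ]
cushion_mid 0.91 [358.  14.] [ 0.6515 -0.4102]
cushion_mid 0.83 [378. 281.] [ 0.3759 -0.4528]
cushion_mid 0.8 [345. 161.] [ 0.5156 -0.4064]
cushion_mid 0.73 [302. 332.] [ 0.3064 -0.3673]
loupe_mid 0.64 [299. 258.] [ 0.4074 -0.3608]
jar_mid 0.93 [142. 251.] [ 0.4196 -0.1897]
mid 3.8167 [ 0.55  -0.031  0.42 ]
holder 0.56 [272. 156.] [ 0.5692 -0.0313]
oils_mid 0.95 [523.  97.] [ 0.6298 -0.2775]
jar_mid 0.77 [410. 293.] [ 0.4188 -0.1877]
left 5.3 [0.471 0.299 0.42 ]
tray_mid 0.83 [236. 245.] [0.3915 0.3394]
cover_mid 0.86 [349. 250.] [0.3913 0.2152]
case_mid 0.74 [184. 128.] [0.5197 0.3894]
```

View pics/w_all.png

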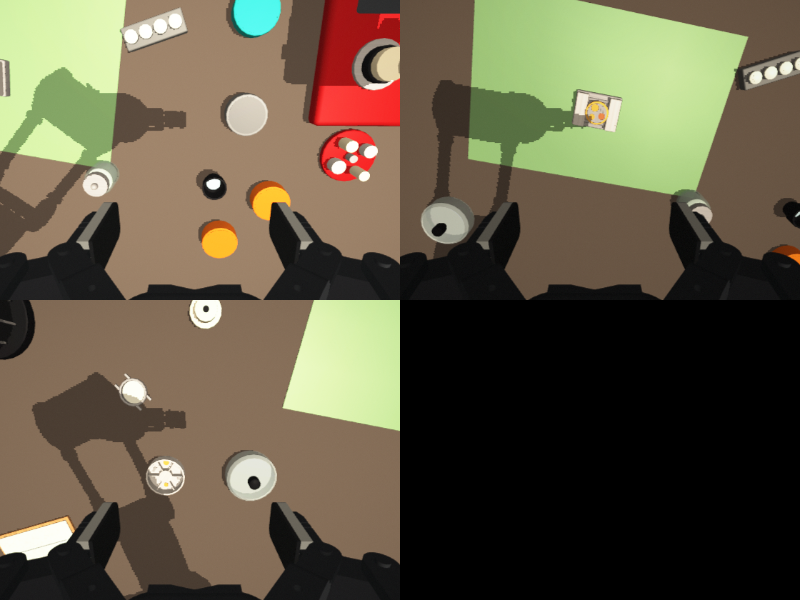

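The wrist views confirm it: the grey cushion is at panel (247,115), oils at (153,30), case lying diagonally at (133,392), tray (165,477), cover (250,475) and holder (597,112) in the second panel. Now I'll fit geometry from the depth.

```bash
python3 - <<'E'
from h import *
import pickle
S=pickle.load(open('S.pkl','rb'))
def pts(v,c,rad,z0,z1):
    im,d,K,T=S[v];P=cloud(K,T,d);m=(d>0)&(np.hypot(P[...,0]-c[0],P[...,1]-c[1])<rad)&(P[...,2]>z0)&(P[...,2]<z1)
    return P[m]
def show(n,Q):
    xy=(Q[:,:2]*1000).astype(np.float32); (c,r)=cv2.minEnclosingCircle(xy); b=cv2.minAreaRect(xy)
    print(n,len(Q),'z',np.round(np.percentile(Q[:,2],[5,50,95]),4),'circ',np.round(c,1),round(r,1),'rect',np.round(b[0],1),np.round(b[1],1),round(b[2],1))
show('cushion',pts('right',(.5156,-.4064),.045,.015,.03))
show('oils',pts('right',(.63,-.2775),.06,.008,.018))
show('oils_m',pts('mid',(.63,-.2775),.06,.008,.018))
show('oils lids',pts('right',(.63,-.2775),.06,.021,.03))
show('holder',pts('mid',(.569,-.031),.055,.004,.04))
show('holder_top',pts('mid',(.569,-.031),.055,.015,.04))
show('tray',pts('left',(.3915,.3394),.045,.012,.03))
show('cover',pts('left',(.3913,.2152),.05,.008,.03))
show('knob',pts('left',(.3913,.2152),.03,.038,.05))
show('case',pts('left',(.52,.389),.04,.004,.02))
show('bench',pts('left',(.45,.27),.04,-.01,.01))
im,d,K,T=S['mid']
hsv=cv2.cvtColor(im,cv2.COLOR_BGR2HSV);m=cv2.inRange(hsv,(35,60,40),(70,255,255))
cn=max(cv2.findContours(m,cv2.RETR_EXTERNAL,cv2.CHAIN_APPROX_NONE)[0],key=cv2.contourArea)[:,0]
E=[to_plane(K,T,u,0)[:2] for u in cn if 3<u[0]<556 and 3<u[1]<416]; E=np.array(E,np.float32)
print('mat',cv2.minAreaRect(E*1000))
# near edge line fit (robust)
for lab,off in(('near',-.113),('far',.137)):
    a=np.deg2rad(-9.5);ex=np.array([np.cos(a),np.sin(a)]);ey=np.array([-ex[1],ex[0]])
    s=(E-[.569,-.031])@ex;t=(E-[.569,-.031])@ey;k=(abs(s-off)<.015)&(abs(t)<.15)
    l=cv2.fitLine(E[k],cv2.DIST_HUBER,0,.001,.001).ravel();print(lab,k.sum(),np.rad2deg(np.arctan2(-l[0],l[1])),s[k].mean())
# case local heights image
Q=pts('left',(.52,.389),.04,.004,.02);xy=Q[:,:2];c=np.mean(xy,0)
r=np.hypot(*(xy-c).T);far=xy[r>.0215]-c;th=np.arctan2(far[:,1],far[:,0]);print('case axis',np.rad2deg(np.angle(np.exp(2j*th).sum())/2),len(far),c)
im,d,K,T=S['left'];cv2.imwrite('pics/case.png',cv2.resize(im[80:180,130:240],None,fx=5,fy=5))
E
```

```text
cushion 2770 z [0.023  0.0246 0.0259] circ [ 517.4 -404.7] 29.9 rect [ 517.4 -404.3] [58.8 58.2] 3.5
oils 1931 z [0.0141 0.0162 0.0176] circ [ 628.  -277.8] 43.7 rect [ 628.1 -277.9] [30.4 84. ] 17.5
oils_m 1560 z [0.0109 0.016  0.0174] circ [ 628.1 -275. ] 41.9 rect [ 627.6 -274.8] [30.2 79.4] 17.7
oils lids 1183 z [0.0231 0.0252 0.0272] circ [ 628.1 -277.9] 38.4 rect [ 628.  -277.9] [17.  76.8] 18.0
holder 3124 z [0.0114 0.0265 0.0316] circ [574.8 -26.4] 47.0 rect [574.3 -25.2] [85.3 50.2] 79.1
holder_top 2506 z [0.0186 0.0269 0.0317] circ [572.5 -34.8] 37.9 rect [572.5 -34.8] [62.1 46. ] 79.2
tray 1031 z [0.013  0.0163 0.0213] circ [392.4 343.8] 30.2 rect [392.6 343.6] [58.4 59.6] 88.3
cover 3577 z [0.0168 0.0274 0.0288] circ [392.4 211.5] 38.7 rect [392.6 211.9] [76.3 75.7] 8.5
knob 230 z [0.0396 0.0461 0.0476] circ [392.5 211.1] 8.9 rect [392.9 211.5] [15.7 16.7] 5.1
case 1038 z [0.0041 0.0083 0.0132] circ [519.3 386.2] 27.2 rect [519.3 386. ] [49.8 39.1] 42.6
bench 4026 z [-0.0007  0.0006  0.0018] circ [450. 270.] 40.0 rect [449.8 269.7] [78.5 79.2] 89.5
mat ((583.7025756835938, -36.51271057128906), (372.0888671875, 251.33470153808594), 79.27754974365234)
near 255 -10.717022 -0.10934733695150554
far 183 -10.743025 0.13951625186657338
case axis 45.8960996750028 100 [0.51936064 0.38646439]
```

View pics/case.png

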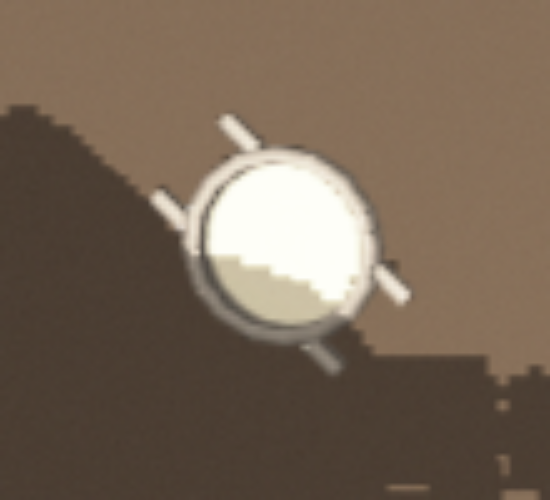

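```bash
cat >> h.py <<'E'
YAW=np.deg2rad(-10.7);EX=np.array([np.cos(YAW),np.sin(YAW)]);EY=np.array([-EX[1],EX[0]]);H=np.array([.572,-.0345])
def over(xy,z,a):
    p=[*xy,z];r=best(p,a);move_pose(p,list(r))
def pick(xy,a,z,w,pre,N,lift=.09):
    move_gripper(pre);over(xy,z+lift,a)
    if movel([*xy,z],max_speed=.12,until_force=15):print('contact',observe()['position'])
    move_gripper(max(w-.02,0),newtons=N);print('grip',round(observe()['opening'],4),observe()['finger_force'])
    movel([*xy,z+lift],max_speed=.15);print('held',round(observe()['opening'],4))
def place(xy,a,z,rel,lift=.09):
    over(xy,z+lift,a)
    if movel([*xy,z],max_speed=.1,until_force=12):print('touch',observe()['position'][2]-z)
    dwell(.2);move_gripper(rel);dwell(.1);movel([*xy,z+lift],max_speed=.15);print('t',observe()['time_s'])
E
python3 - <<'E'
from h import *
pick((.5174,-.4045),YAW,.1715,.060,.085,50)
place(H-.093*EY,YAW,.1720,.080)
o=observe();im,d=snapshot('wrist');cv2.imwrite('pics/c1.png',im)
K,T=cam('wrist',o);P=cloud(K,T,d);g=H-.093*EY
m=(d>0)&(np.hypot(P[...,0]-g[0],P[...,1]-g[1])<.045)&(P[...,2]>.018)&(P[...,2]<.03)
print(g,cv2.minEnclosingCircle((P[m][:,:2]*1000).astype(np.float32)),np.median(P[m][:,2]))
E
```

```text
grip 0.0578 54.46899354457855
held 0.0583
touch 0.000906543681190447
t 14.9083
[ 0.554733   -0.12588299] ((553.867919921875, -125.34281921386719), 30.072824478149414) 0.024598173683368932
```

View pics/c1.png

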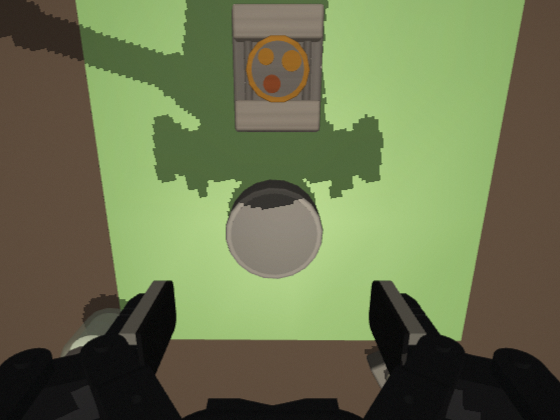

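The cushion stands in line below the holder, centred at (274,229), and its measured centre is within 1 mm of the target. Next is the case.

```bash
python3 - <<'E'
from h import *
a=np.deg2rad(133.5)
pick((.5193,.3862),a,.1725,.040,.065,35)
g=np.array([.5541,-.1255])
place(g,YAW,.1725+.0245,.056)
o=observe();im,d=snapshot('wrist');cv2.imwrite('pics/c2.png',im)
K,T=cam('wrist',o);P=cloud(K,T,d)
for z0,z1 in((.018,.027),(.031,.045)):
    m=(d>0)&(np.hypot(P[...,0]-g[0],P[...,1]-g[1])<.045)&(P[...,2]>z0)&(P[...,2]<z1)
    q=(P[m][:,:2]*1000).astype(np.float32);print(cv2.minEnclosingCircle(q),cv2.minAreaRect(q),np.median(P[m][:,2]))
E
```

```text
grip 0.0376 34.80820423923433
held 0.0376
touch 0.0009630679765699479
t 23.2167
((553.6190185546875, -125.27729797363281), 30.130796432495117) ((553.7230834960938, -125.142333984375), (58.89295959472656, 58.87809753417969), 41.01978302001953) 0.0245353215734246
((553.4065551757812, -124.82109069824219), 27.301822662353516) ((553.272216796875, -124.70320129394531), (50.18910598754883, 38.77473449707031), 79.68865203857422) 0.0356054068423267
```

View pics/c2.png

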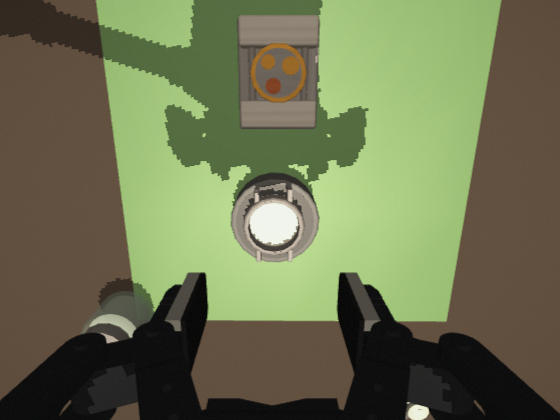

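The case sits centred on the cushion at (274,220), within 0.5 mm and at the right height. Next come the tray and cover.

```bash
python3 - <<'E'
from h import *
pick((.3925,.3437),YAW,.1715,.060,.085,40)
g=H+.0935*EY
place(g,YAW,.1720,.080)
o=observe();im,d=snapshot('wrist');cv2.imwrite('pics/c3.png',im)
K,T=cam('wrist',o);P=cloud(K,T,d)
m=(d>0)&(np.hypot(P[...,0]-g[0],P[...,1]-g[1])<.045)&(P[...,2]>.012)&(P[...,2]<.03)
c,r=cv2.minEnclosingCircle((P[m][:,:2]*1000).astype(np.float32));print(g,c,r)
if np.hypot(*(np.array(c)/1000-g))<.004 and abs(r-30)<2:
    pick((.3925,.2115),YAW,.204,.016,.045,30)
    place(np.array(c)/1000,YAW,.2042,.040)
    snapshot('wrist');o=observe();im,d=snapshot('wrist');cv2.imwrite('pics/c4.png',im)
    K,T=cam('wrist',o);P=cloud(K,T,d)
    for z0,z1 in((.008,.03),(.038,.055)):
        m=(d>0)&(np.hypot(P[...,0]-g[0],P[...,1]-g[1])<.045)&(P[...,2]>z0)&(P[...,2]<z1)
        print(cv2.minEnclosingCircle((P[m][:,:2]*1000).astype(np.float32)),np.percentile(P[m][:,2],[5,50,95]))
E
```

```text
grip 0.0593 42.001033164560795
held 0.0595
touch 0.0009752993342044269
t 31.0583
[0.58935983 0.0573743 ] (587.9441528320312, 58.00265121459961) 30.155029296875
grip 0.0145 29.230498373508453
held 0.0145
touch 0.0005447238244211117
t 37.825
((586.3543090820312, 58.72690963745117), 38.5433235168457) [0.02286531 0.02737091 0.02854867]
((586.634765625, 58.723350524902344), 8.702889442443848) [0.04073059 0.04601306 0.04735213]
```

View pics/c4.png

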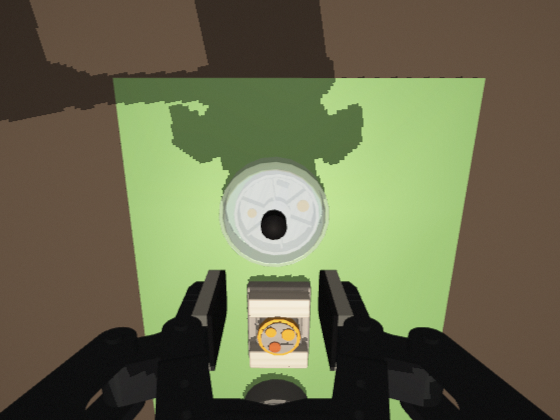

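The cover is fully down over the tray at (274,212), rim on the mat and clear of the holder. The oil stand is last.

```bash
python3 - <<'E'
from h import *
pick((.628,-.2779),np.deg2rad(17.7),.1750,.030,.055,40)
g=H+.0705*EX
place(g,YAW,.1755,.042)
movel([*(g-.02*EX),.36],max_speed=.2)
o=observe();im,d=snapshot('wrist');cv2.imwrite('pics/c5.png',im)
K,T=cam('wrist',o);P=cloud(K,T,d)
for n,c,rad,z0,z1 in(('oils',g,.055,.008,.018),('holder',H,.043,.015,.04)):
    m=(d>0)&(np.hypot(P[...,0]-c[0],P[...,1]-c[1])<rad)&(P[...,2]>z0)&(P[...,2]<z1)
    print(n,c,cv2.minAreaRect((P[m][:,:2]*1000).astype(np.float32)))
t,_=snapshot('top');cv2.imwrite('pics/c5t.png',cv2.resize(t[100:300,100:500],(800,400)))
E
```

```text
grip 0.0292 40.40696203708649
held 0.0291
touch 0.000658232462284275
t 44.6083
oils [ 0.6412742 -0.0475895] ((621.5828857421875, -43.16634750366211), (83.57379150390625, 68.17501068115234), 79.0414810180664)
holder [ 0.572  -0.0345] ((572.8560180664062, -33.80245590209961), (61.65669250488281, 46.25539016723633), 79.36820983886719)
```

View pics/c5.png

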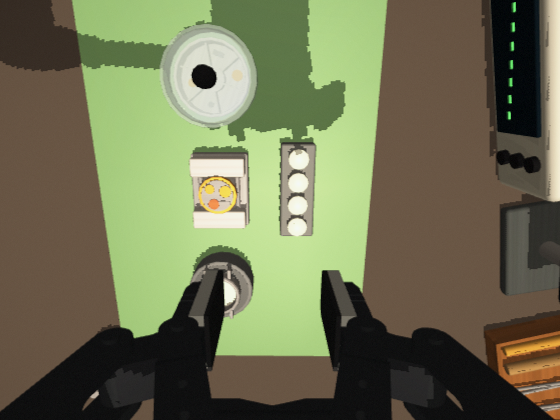

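View pics/c5t.png

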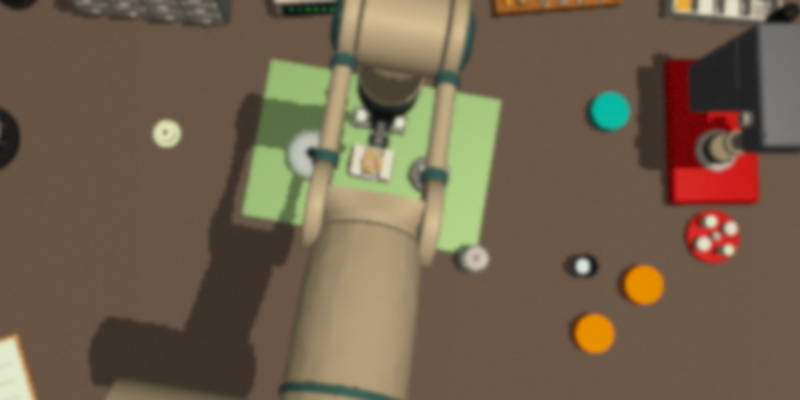

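The oil stand is behind the holder at (297,189), parallel and in line with it. The case is still on the cushion, and the jar, loupe and die haven't moved. Handing in.

```bash
python3 - <<'E'
from h import *
dwell(.3);print(sign_off(),observe()['time_s'])
E
```

```text
the job is handed in; nothing more can be done
the job is handed in; nothing more can be done
```

The bench is set out as asked and handed in after about 45 s of the 118 s allowed: case on cushion on the press (right) side, covered tray on the left, oil stand behind and parallel to the mat; no verdict came back.

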